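Open the counterweighted cutlery box and put the spoon away

TASK

Lift the blue counterweighted lid of the white cutlery box by its black grip, past its balance point, and ease it back until you feel it rest lightly on its rubber buffer, so that it stays open by itself when you let go: never let it fall, not even the last few millimetres, and do not press it hard onto the buffer. Then lay the blue ceramic spoon gently and flat, right way up, inside the box. Leave the lid open and everything else where it stands.

Things in the scene. Friction and masses are not known exactly. Their poses are not given: they have to be found in the camera images.
- box: White enamelled open-topped cutlery box, fixed to the block: 220 mm along its x, 160 mm along its y, 70 mm high, walls and floor 5 mm thick. Origin: centre of its underside; z up. The lid's hinge runs along its +y edge, and the lid opens towards +y.
- lid: Blue metal lid, 220 x 166 x 6 mm, 1.1 kg with its steel counterweight bar behind the hinge. Origin on the hinge axis, x along it. Its z axis is vertical when shut; its angle from vertical is the opening angle (negative turn about the box's x). It falls shut below about 0.8 rad and falls open beyond, with up to 0.5 N m. It comes to rest on the buffer between 1.68 and 2.05 rad.
- hinge (a point): Point on the hinge axis at the middle of its length, 78 mm above the block; the axis is the box's x. Past upright the lid must turn slower than 1 rad/s (a released lid falls faster after a few millimetres).
- grip (a point): Centre of the lid's grip: a black tube, 14 mm diameter, 112 mm long between two stalks, parallel to the hinge, 204 mm from it and free to turn about itself, so it can be pinched from above throughout. Shut, it stands 30 mm outside the lid's free edge (-y side), 106 mm above the block. Its axes are the lid's.
- rest: Steel post, 22 x 14 mm, 196 mm high, fixed behind the hinge at the box's +x end. Its rubber-tipped screw buffer, 168 mm up, stops the open lid; how far it is screwed out (36 mm of adjustment) differs each time and is not measured: feel for it. It must carry no more than 25 N; the lid alone gives 4 N, a push on the grip arrives about 2.3 times as large. Origin: foot of the post.
- spoon: Blue ceramic spoon, 147 mm long, 80 g, lying flat along its x, z up. Origin: on the handle near the balance point, half-way up, 9 mm above what it lies on; grasp it here, across its y. Handle 14 mm wide, 4 to 14 mm above the support, from x -88 to +20 mm; bowl 42 mm in diameter, 18 mm high, centred at x +38 mm.
- bowl: Steel bowl, 170 mm diameter, 65 mm high, with a red plastic clip on its rim; leave it. Origin: centre of its underside.
- plate_low: Yellow melamine plate, 170 mm diameter, under the green one; leave it. Origin: centre of its underside.
- plate_top: Green melamine plate, 170 mm diameter, stacked on the yellow one; leave it. Origin: centre of its underside.
- jar: Glass jar with clamp lid, 90 mm diameter, 117 mm high; leave it. Origin: centre of its underside.
- rolling_pin: Thin birch rolling pin, 26 mm diameter, 320 mm long, along its y; leave it. Origin: on its underside at mid length.
- soy: Amber sauce bottle, 60 mm diameter, 160 mm high; leave it. Origin: centre of its underside.
Not all that is in view belongs to the job. What is meant by the spoon is not orange, red or turquoise, and is the smaller of those in its own colour.

How it is judged:
By the outcome, as a careful person would: the job done as asked, in the order asked, and still so for the second after the job is handed in, with the robot touching nothing.
It also fails if it takes over 72 s, if anything falls off the work surface, if the arm or the gripper's body presses on something with over 40 N, if the wrist force passes 120 N, or if a joint passes its speed limit or range.

ROBOT

A 7-joint arm with a two-finger parallel gripper is mounted at the origin on the work surface. World frame = base frame: x ahead of the robot, y to its left, z up, the work surface at z = 0. Lengths are in mm, angles in rad, forces in N, time in s.
With the tool pointing down it reaches from about 425 to 1025 mm from the base axis. Payload 9.4 kg.
Tool frame: the origin (TCP) lies at the very end of the fingers, on their centre line; the grasp point (between the pads) lies 19 mm behind it; z points along the fingers, y is the line along which they close (so a half turn about z gives the same grasp; the last joint's range is limited). The gripper opens to 93 mm and grips with 3 to 60 N. Pads are 15 mm wide; open, the fingers measure 128 mm over their backs; the gripper's body (75 mm by 188 mm) begins 65 mm behind the grasp point.
Start: joints at [-1.355, 0.599, -0.003, 1.599, 0.002, 0.943, -0.08], TCP at [209.266, 694.141, 190.918] pointing down, gripper open.
Joint ranges: [-2.57, 2.57], [-0.35, 1.97], [-1.29, 1.29], [0.11, 2.56], [-1.05, 4.19], [0.11, 1.86], [-2.63, 2.63]. Speed limits (rad/s): [2.22, 2.22, 3.01, 3.01, 3.14, 3.14, 3.14].

INTERFACE

Orientations are given as a unit quaternion [w, x, y, z].
In Python, from cell import env gives the robot as it stands. The module is installed in compiled form; this text tells all that it offers.
- The arm moves only by the tool drive_tool, never from a script. Its argument "moves" is a list of rows, each a list of 6 numbers: the shift along the tool's x, y, z in cm, then the turn, a rotation vector about the tool's x, y, z in rad. A call has exactly 8 rows; each row shifts and turns the commanded pose from where the row before left it, along the tool's axes as they then stand; what a row does not reach is not made up. A row lasts 1/10 s, in which the tool goes at most 50 mm and 8.59 degrees, less where a joint would pass 70% of its speed; a pose out of reach is approached as far as the arm can. A call is refused whole if a number of a shift passes 5 or a number of a turn 0.15, either way. A call with a gripper value outside its range is refused whole. "grip" is the opening, from 0 (shut) to 1 (fully open), set as the call begins (left out, the last holds). The fingers move at their own pace and stop on an object; the grip force is fixed at half the most. Time passes only in rows, so rows that do not move let the fingers close, or fill a call up. It gives the time, the measured TCP pose, the force, the opening and the grip force at its end, in the units of the state.
- env.state(): the state, without advancing time (a new reading comes with each control period).
- env.get_image(name): name is "scene" or "top" or "wrist"; returns a dict with "pixels" (384x512x3 uint8, blue, green, red), "camera_matrix" (3x3 intrinsics, pixels), "world_to_cam" (4x4, takes a point from world to camera coordinates). Camera axes: x right, y up, looking along -z (the intrinsics and any distortion apply to the point x, -y, -z); pixel columns grow to the right and rows downward; lengths in mm; the calibration is good to about 2 mm. A picture is of the moment at which its call begins. There is no depth.
- env.hand_in(): hands the job in; it is judged then, once.
The state is a dict: "time_s": time; "joints": joint angles; "qvel": joint speeds; "joint_torque": joint torques, N m; "ee_pos": TCP position; "tcp_rot": TCP orientation; "force": force on the tool from outside, world axes, zero at the start; "wrist_torque": the same for the moment, N m; "gripper_width": finger opening in mm; "grip_force": force on a finger pad.
Only numpy, scipy, OpenCV 4.12 (cv2) and the standard library are available. Lean on these libraries where they do the work, as an engineer would, in place of code of your own. Each camera call takes 0.05 s, during which the arm holds its last target. There are 200 camera calls.

## Working session

There is one attempt and no reset: what is moved stays moved. The work goes in short steps, Python scripts to look and compute and a tool call to move; the robot and the scene stay as the last step left them, time stands still between calls to the robot, and variables do not carry over. Pictures are saved under pics/ and viewed, at most 10 in all, crops included, and the job is handed in when it is done.

Besides the shell and the picture viewer there is one more tool, called after "Request:" as name([rows], argument=value, ...), one row to a line, values as JSON. drive_tool: Moves the arm, as the interface text tells. Its arguments: {"type":"object","properties":{"moves":{"type":"array"},"grip":{"type":"number"}},"required":["moves"]}

```bash
mkdir -p pics; cat > h.py <<'E'
import numpy as np, cv2, json
from cell import env
def snap(n,f):
    d=env.get_image(n); cv2.imwrite('pics/'+f+'.png',d['pixels'])
    np.savez('pics/'+f+'.npz',K=d['camera_matrix'],T=d['world_to_cam']); return d
def load(f):
    z=np.load('pics/'+f+'.npz'); return z['K'],z['T']
def ray(f,u,v,z):
    K,T=load(f); d=np.linalg.inv(K)@[u,v,1]; d=np.array([d[0],-d[1],-d[2]])
    R=T[:3,:3]; c=-R.T@T[:3,3]; w=R.T@d; return c+w*(z-c[2])/w[2]
def proj(f,p):
    K,T=load(f); q=T[:3,:3]@np.array(p)+T[:3,3]; q=K@[q[0],-q[1],-q[2]]; return q[:2]/q[2]
E
python3 - <<'E'
from h import *
a=snap('top','top0');b=snap('scene','sc0')
for f in('top0','sc0'):
    im=cv2.imread(f'pics/{f}.png'); cv2.imwrite(f'pics/{f}b.png',cv2.resize(im,(800,600),interpolation=cv2.INTER_CUBIC))
    K,T=load(f);print(K.round(1).tolist(),(-T[:3,:3].T@T[:3,3]).round(0),T[:3,:3].round(2).tolist(),a.keys())
print(env.state())
E
```

```text
[[455.6, 0.0, 254.6], [0.0, 455.6, 198.9], [0.0, 0.0, 1.0]] [ 331. -152. 1552.] [[0.02, -1.0, -0.02], [0.99, 0.01, 0.12], [-0.12, -0.02, 0.99]] dict_keys(['pixels', 'camera_matrix', 'world_to_cam'])
[[497.2, 0.0, 257.5], [0.0, 497.2, 193.9], [0.0, 0.0, 1.0]] [ 1308. -1088.  1519.] [[0.78, 0.63, -0.01], [-0.47, 0.59, 0.66], [0.42, -0.51, 0.76]] dict_keys(['pixels', 'camera_matrix', 'world_to_cam'])
{'time_s': 0.1, 'joints': array([-1.35469229,  0.60004199, -0.00253484,  1.60008601,  0.00180838,
        0.94288019, -0.07979541]), 'qvel': array([ 0.00203298, -0.00021115, -0.00172529, -0.00174551, -0.00010539,
        0.0028259 ,  0.00019299]), 'joint_torque': array([ 4.71537103e-03, -7.66551304e+01,  1.50200028e+00, -2.52934849e+01,
       -5.23011549e-02,  1.36213732e-02,  6.38716301e-05]), 'ee_pos': array([209.14653785, 693.66393796, 190.13583324]), 'tcp_rot': array([-3.17606893e-05,  1.45849373e-01,  9.89306556e-01, -7.06094676e-04]), 'force': array([-0.87614585,  0.67059356,  1.09007453]), 'wrist_torque': array([0.04176282, 0.01019724, 0.0412834 ]), 'grip_force': 0.0, 'gripper_width': 92.69246370467911}
```

View pics/top0b.png

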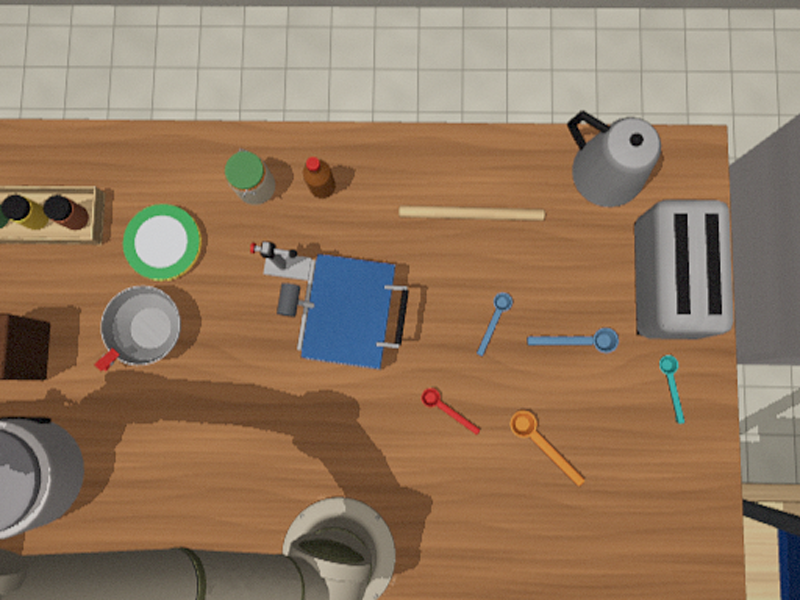

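View pics/sc0b.png

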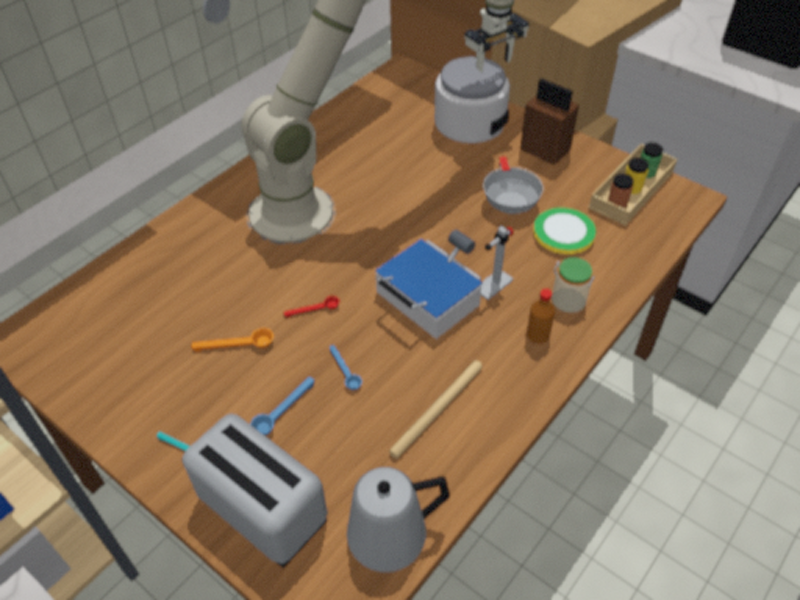

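The top view shows the box lid at about (348,310), the grip bar at (402,316), the rest post at (280,255) and the small blue spoon from (481,353) to bowl (503,300). The larger blue spoon is at (570,340) and isn't the one meant. I'll enlarge both views for accurate pixels.

```bash
python3 - <<'E'
from h import *
a=cv2.imread('pics/top0.png')[150:250,155:345]; cv2.imwrite('pics/topc.png',cv2.resize(a,(760,400),interpolation=cv2.INTER_CUBIC))
a=cv2.imread('pics/sc0.png')[140:260,200:350]; cv2.imwrite('pics/scc.png',cv2.resize(a,(750,600),interpolation=cv2.INTER_CUBIC))
E
```

```text
(no output)
```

View pics/topc.png

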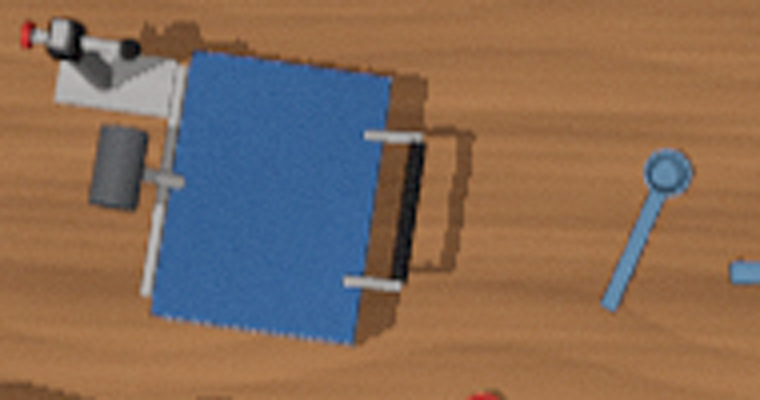

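View pics/scc.png

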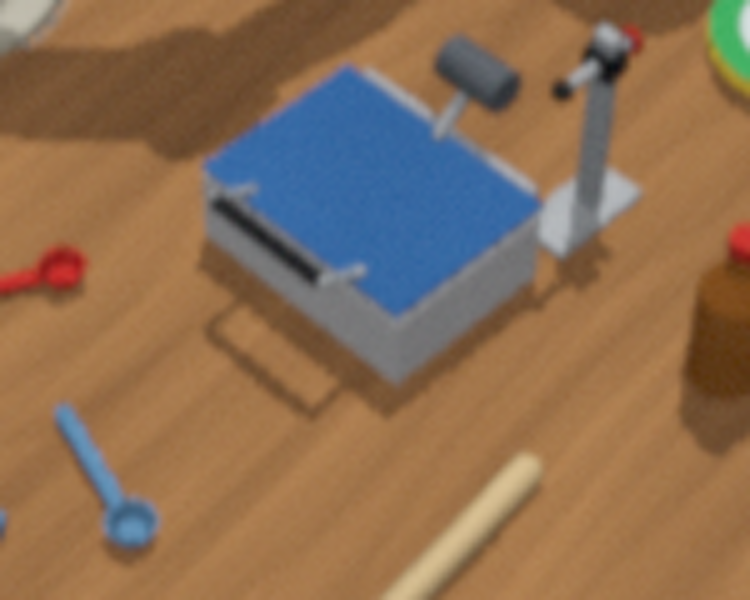

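The crops show the grip bar from (417,143) to (400,283), the lid corners, and the spoon bowl at (668,173) with its handle end at (609,306) in the top crop. I'll triangulate these from both cameras.

```bash
python3 - <<'E'
from h import *
def P(f):
    K,T=load(f); return K@np.diag([1,-1,-1])@T[:3]
A,B=P('top0'),P('sc0')
pts={'g+':((417,143),(318,277)),'g-':((400,283),(217,203)),'L1':((192,52),(540,205)),'L2':((391,78),(398,318)),'L3':((352,344),(205,165)),'L4':((150,317),(347,66)),'bowl':((668,173),(131,524)),'end':((609,308),(63,406))}
W={}
for k,(a,b) in pts.items():
    a=np.array([155+(a[0]-1.5)/4,150+(a[1]-1.5)/4]);b=np.array([200+(b[0]-2)/5,140+(b[1]-2)/5])
    X=cv2.triangulatePoints(A,B,a.reshape(2,1),b.reshape(2,1))[:,0];X=X[:3]/X[3];W[k]=X
    print(k,X.round(1),(proj('top0',X)-a).round(1),(proj('sc0',X)-b).round(1), 'ray',ray('top0',*a,{'g':106,'L':84,'b':14,'e':9}[k[0]]).round(1))
E
```

```text
g+ [ 549.3 -131.7  105.7] [0.1 0.1] [ 0.1 -0. ] ray [ 549.4 -131.6  106. ]
g- [ 437.9 -118.9  101.3] [-0.3 -0.3] [-0.2  0. ] ray [ 436.8 -119.8  106. ]
L1 [625.6  54.2  78.8] [0.4 0.4] [ 0.4 -0.1] ray [625.8  54.7  84. ]
L2 [ 607.4 -108.7   79.2] [-0.1 -0.1] [-0.1  0. ] ray [ 606.2 -109.1   84. ]
L3 [390.5 -79.7  80.2] [-0.5 -0.5] [-0.5  0.1] ray [388.7 -81.5  84. ]
L4 [408.5  83.6  76. ] [-0.1 -0.1] [-0.1  0. ] ray [407.8  82.1  84. ]
bowl [ 540.8 -343.6   13. ] [-0. -0.] [-0.1  0. ] ray [ 540.5 -343.7   14. ]
end [ 426.1 -293.3   12.1] [-0.3 -0.3] [-0.3  0. ] ray [ 425.5 -294.5    9. ]
```

Request:
drive_tool([
  [0,0,-4.5,0,0,-0.08],
  [0,0,-4.5,0,0,-0.085],
  [-3.2,-3.56,0,0,0,0],
  [-3.2,-3.56,0,0,0,0],
  [-3.2,-3.56,0,0,0,0],
  [-3.2,-3.56,0,0,0,0],
  [-3.2,-3.56,0,0,0,0],
  [-3.2,-3.56,0,0,0,0],
], grip=0.35)

```text
time_s: 0.9
ee_pos: [373.2, 455.9, 280.7]
tcp_rot: [-0.0, 0.064, 0.998, -0.0]
force: [0.6, -0.2, 0.2]
gripper_width: 34.9
grip_force: 0.0
```

Request:
drive_tool([
  [-3.2,-3.56,0,0,0,0],
  [-3.2,-3.56,0,0,0,0],
  [-3.2,-3.56,0,0,0,0],
  [-3.2,-3.56,0,0,0,0],
  [-0.75,-4.67,0,0,0,0],
  [-0.75,-4.67,0,0,0,0],
  [-0.75,-4.67,0,0,0,0],
  [-0.75,-4.67,0,0,0,0],
])

```text
time_s: 1.7
ee_pos: [486.8, 109.2, 280.8]
tcp_rot: [-0.0, 0.064, 0.998, -0.0]
force: [0.7, -0.5, 0.2]
gripper_width: 32.3
grip_force: 0.0
```

Request:
drive_tool([
  [-0.75,-4.67,0,0,0,0],
  [-0.75,-4.67,0,0,0,0],
  [-0.75,-4.67,0,0,0,0],
  [-0.75,-4.67,0,0,0,0],
  [-0.75,-4.67,0,0,0,0],
  [0,0,0,0,0,0],
  [0,0,0,0,0,0],
  [0,0,0,0,0,0],
])

```text
time_s: 2.5
ee_pos: [494.6, -123.9, 280.7]
tcp_rot: [-0.0, 0.063, 0.998, 0.0]
force: [1.1, 0.3, 0.2]
gripper_width: 32.4
grip_force: 0.0
```

```bash
python3 - <<'E'
from h import *
def P(f):
    K,T=load(f); return K@np.diag([1,-1,-1])@T[:3]
A,B=P('top0'),P('sc0')
H=np.array([518.5,74.7,78]);c,s=np.cos(-.128),np.sin(-.128);R=np.array([[c,s,0],[-s,c,0],[0,0,1]])
for k,a,b in [('tip',(130,48),(562,90)),('knob',(28,35),(632,38)),('joint',(65,38),(606,48))]:
    a=np.array([155+(a[0]-1.5)/4,150+(a[1]-1.5)/4]);b=np.array([200+(b[0]-2)/5,140+(b[1]-2)/5])
    X=cv2.triangulatePoints(A,B,a.reshape(2,1),b.reshape(2,1))[:,0];X=X[:3]/X[3]
    print(k,X.round(1),'hinge frame',(R@(X-H)).round(1),(R@(ray('top0',*a,168)-H)).round(1))
d=snap('wrist','w0')
for n,p in [('g+',[549.5,-132.5,106]),('g-',[438.4,-117.8,106]),('g',[494,-125,106])]: print(n,proj('w0',p))
s=env.state();print(s['time_s'],s['ee_pos'],s['tcp_rot'],s['gripper_width'],s['force'],s['joints'])
cv2.imwrite('pics/w0b.png',d['pixels'])
E
```

```text
tip [611.4  91.1 167.7] hinge frame [90.1 28.1 89.7] [90.1 28.2 90. ]
knob [621.2 171.5 167.9] hinge frame [ 89.6 109.1  89.9] [ 89.1 108.6  90. ]
joint [617.  140.3 178.2] hinge frame [ 89.3  77.6 100.2] [90.8 79.6 90. ]
g+ [252.05663762 214.05295277]
g- [252.59424121 122.2335699 ]
g [252.44436339 169.80816712]
2.55 [ 494.71972027 -123.64891334  280.76873883] [-1.95643112e-04  6.27454521e-02  9.98029512e-01  2.49565283e-04] 32.4690522565387 [-0.01941258  0.1153006  -1.09245368] [-0.04513049  0.23839452  0.22423547  1.9840157  -0.06629303  0.92643597
  1.65807024]
```

View pics/w0b.png

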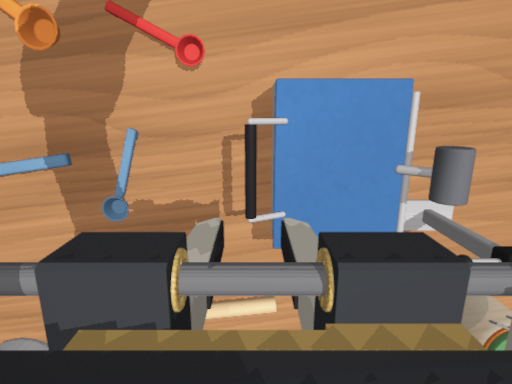

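The wrist view shows the grip bar at u=251, v 124–217, about 1 px from the prediction. The buffer estimate puts contact at about 1.8–1.87 rad. Descending now.

Request:
drive_tool([
  [0.1,-0.15,4,0,0,0],
  [0,0,4,0,0,0],
  [0,0,4,0,0,0],
  [0,0,3,0,0,0],
  [0,0,1.5,0,0,0],
  [0,0,1.0,0,0,0],
  [0,0,1.0,0,0,0],
  [0,0,0,0,0,0],
])

```text
time_s: 3.35
ee_pos: [493.4, -125.9, 95.3]
tcp_rot: [-0.0, 0.063, 0.998, 0.0]
force: [-0.2, 0.7, 0.4]
gripper_width: 32.5
grip_force: 0.0
```

Request:
drive_tool([
  [0,0,0,0,0,0],
  [0,0,0,0,0,0],
  [0,0,0,0,0,0],
  [0,0,0,0,0,0],
  [0,0,0,0,0,0],
  [0,0,0,0,0,0],
  [0,0,0,0,0,0],
  [0,0,0,0,0,0],
], grip=0)

```text
time_s: 4.15
ee_pos: [493.5, -126.6, 95.9]
tcp_rot: [-0.0, 0.064, 0.998, -0.0]
force: [-0.4, 0.5, 0.5]
gripper_width: 0.4
grip_force: 0.0
```

```bash
python3 - <<'E'
from h import *
s=env.state();p=s['ee_pos'];print(s)
c,sn=np.cos(-.128),np.sin(-.128)
# box-frame y offset of pads from nominal grip
g=np.array([494,-125]);print('dy',(-sn*(p[0]-g[0])+c*(p[1]-g[1])))
# arc increments (tool y, tool z cm) per theta step
def q(t): e=np.arctan2(28,202)+t; return np.array([-np.cos(e),-np.sin(e)])*20.4
for a,b,n in [(0,.6,8),(.6,1.2,8),(1.2,1.56,8),(1.56,1.72,8)]:
    t=np.linspace(a,b,n+1);print(a,b,[ (q(y)-q(x)).round(2).tolist() for x,y in zip(t,t[1:])])
E
```

```text
{'time_s': 4.15, 'joints': array([ 0.02886996,  0.49163887,  0.15525078,  2.18306316, -0.15962061,
        0.47710857,  1.75108335]), 'qvel': array([ 0.00106916, -0.00073532,  0.00104279,  0.00070625, -0.00029645,
        0.00052967,  0.00163222]), 'joint_torque': array([-1.18075892e-03, -5.62254381e+01,  3.18198927e+00, -1.40819111e+01,
        2.01283861e-02,  7.63560855e-02, -1.38018090e-04]), 'ee_pos': array([ 493.485245  , -126.58117871,   95.93717138]), 'tcp_rot': array([-1.54639364e-07,  6.38261714e-02,  9.97961031e-01, -3.23504673e-06]), 'force': array([-0.38617977,  0.51322298,  0.50636394]), 'wrist_torque': array([ 0.0911044 , -0.00177879,  0.03494895]), 'grip_force': 0.0, 'gripper_width': 0.3688028254191754}
dy -1.6339522373258568
0 0.6 [[0.27, -1.51], [0.38, -1.48], [0.49, -1.45], [0.6, -1.41], [0.7, -1.36], [0.8, -1.3], [0.9, -1.24], [0.99, -1.17]]
0.6 1.2 [[1.07, -1.09], [1.15, -1.01], [1.22, -0.92], [1.29, -0.83], [1.35, -0.73], [1.4, -0.62], [1.44, -0.52], [1.47, -0.41]]
1.2 1.56 [[0.9, -0.19], [0.91, -0.15], [0.91, -0.11], [0.92, -0.07], [0.92, -0.03], [0.92, 0.01], [0.92, 0.05], [0.91, 0.1]]
1.56 1.72 [[0.4, 0.06], [0.4, 0.06], [0.4, 0.07], [0.4, 0.08], [0.4, 0.09], [0.4, 0.1], [0.39, 0.1], [0.39, 0.11]]
```

The gripper closed on nothing, so I'll look.

```bash
python3 - <<'E'
from h import *
a=snap('wrist','w1')['pixels'];b=snap('scene','s1')['pixels'][120:260,190:350]
cv2.imwrite('pics/w1b.png',np.hstack([cv2.resize(a,(400,300)),cv2.resize(b,(400,300),interpolation=cv2.INTER_CUBIC)]))
E
```

```text
(no output)
```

View pics/w1b.png

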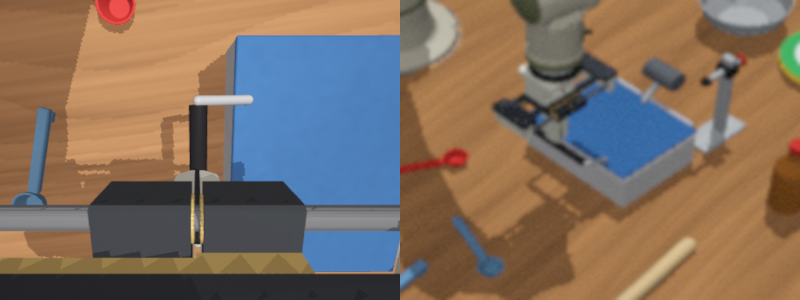

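The bar lines up under the fingers but isn't held; the pads probably begin above the fingertips. I'll open, go about 8 mm deeper and close again.

Request:
drive_tool([
  [0,0,0,0,0,0],
  [0,0,0,0,0,0],
  [0,0,0,0,0,0],
  [0,0,0.2,0,0,0],
  [0,0,0.2,0,0,0],
  [0,0,0.2,0,0,0],
  [0,0,0.2,0,0,0],
  [0,0,0,0,0,0],
], grip=0.33)

```text
time_s: 5.05
ee_pos: [493.3, -126.6, 87.6]
tcp_rot: [-0.0, 0.064, 0.998, 0.0]
force: [-0.0, -0.2, -1.2]
gripper_width: 30.8
grip_force: 0.0
```

Request:
drive_tool([
  [0,0,0,0,0,0],
  [0,0,0,0,0,0],
  [0,0,0,0,0,0],
  [0,0,0,0,0,0],
  [0,0,0,0,0,0],
  [0,0,0,0,0,0],
  [0,0,0,0,0,0],
  [0,0,0,0,0,0],
], grip=0)

```text
time_s: 5.85
ee_pos: [493.5, -126.6, 88.0]
tcp_rot: [0.0, 0.064, 0.998, -0.0]
force: [0.6, 0.1, 1.3]
gripper_width: 0.5
grip_force: 0.0
```

```bash
python3 - <<'E'
from h import *
a=snap('wrist','w2')['pixels'];snap('top','t2');b=snap('scene','s2')['pixels'][150:230,220:320]
cv2.imwrite('pics/w2b.png',np.hstack([cv2.resize(a[100:340,150:360],(380,434)),cv2.resize(b,(420,434),interpolation=cv2.INTER_CUBIC)]))
p=env.state()['ee_pos'];print(p)
for f in('w2','s2'):
  print(f,[proj(f,q).round(1).tolist() for q in(p,p+[0,0,19],[494,-125,106],[549.5,-132.5,106],[438.4,-117.8,106])])
E
```

```text
[ 493.54446724 -126.56641438   87.93972716]
w2 [[254.6, 216.3], [254.9, 226.4], [257.5, 226.2], [256.6, 308.1], [258.1, 131.6]]
s2 [[252.7, 190.4], [252.6, 187.1], [253.0, 187.1], [263.2, 195.1], [243.0, 179.3]]
```

View pics/w2b.png

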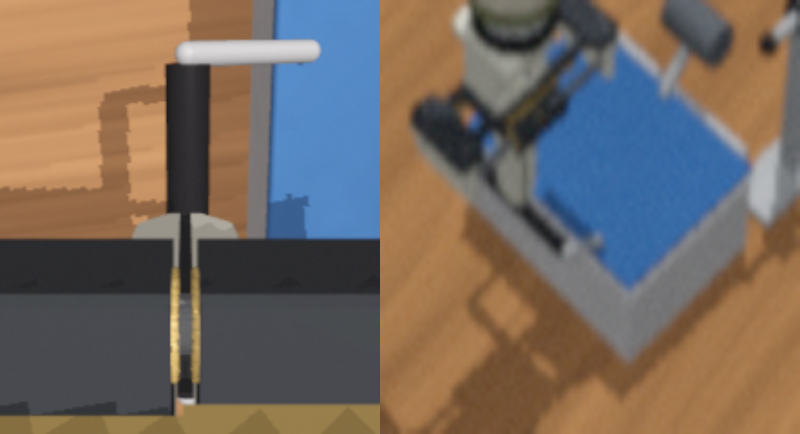

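The wrist crop shows the fingers centred on the bar, but the reported width is still about 0.5 mm. I have few pictures left, so I'll check the tip/bar overlap numerically.

```bash
python3 - <<'E'
from h import *
def cls(p):
    b,g,r=map(int,p); m=max(b,g,r)
    if m<60: return '#'
    if b>r+25: return 'B'
    if r>b+45: return 'w'
    return '.' if m<130 else ('+' if m<175 else 'o')
a=cv2.imread('pics/w2.png')
for v in range(204,250,2): print(v,''.join(cls(a[v,u]) for u in range(220,290)))
b=cv2.imread('pics/s2.png')
print()
for v in range(168,204): print(v,''.join(cls(b[v,u]) for u in range(232,282)))
for f,bb in(('w2',[-135,-117]),('s2',[-135,-117])): pass
K,T=load('w2');print((-T[:3,:3].T@T[:3,3]).round(1))
E
```

```text
204 wwwwwwwwwwwwwwwwwwwwwww######################.wwwwwwwwwwwwwwwwwwwww+..
206 wwwwwwwwwwwwwwwwwwwwww.######################.wwwwwwwwwwwwwwwwwwwww...
208 wwwwwwwwwwwwwwwwwwwwww.######################wwwwwwwwwwwwwwwwwwwwww+..
210 wwwwwwwwwwwwwwwwwwwwww.######################wwwwwwwwwwwwwwwwwwwwww+..
212 wwwwwwwwwwwwwwwwwwwwww.######################wwwwwwwwwwwwwwwwwwwwww+..
214 wwwwwwwwwwwwwwwwwwwwww.######################wwwwwwwwwwwwwwwwwwwwww...
216 wwwwwwwwwwwwwwwwwwwwww.######################wwwwwwwwwwwwwwwwwwwwww...
218 wwwwwwwwwwwwwwwwwwwww++++++++.#####++++++++.#wwwwwwwwwwwwwwwwwwwwww...
220 wwwwwwwwwwwwwww++++++++++++++.#####+++++++++++++++wwwwwwwwwwwwwwwww...
222 wwwwwwwwww+++++++++++++++++++.#####+++++++++++++++++++++wwwwwwwwww+...
224 wwwwww+++++++++++++++++++++++.#####.+++++++++++++++++++++++wwwwwww+...
226 wwwww++++++++++++++++++++++++.#####.++++++++++++++++++++++++wwwwww+...
228 wwww+++++++++++++++++++++++++.#####.+++++++++++++++++++++++++wwwww+...
230 www++++++++++++++++++++++++++.#####.++++++++++++++++++++++++++wwww+...
232 ..........................+++.#####.+++.......
[... 1928 characters left out ...]
BBBBBBBBBBBBBBBBB
192 wwwwwwwwwwwwwww..........####...BBBBBBBBBBBBBBBBBB
193 wwwwwwwwwwwwwwww...........###...+BBBBBBBBBBBBBBBB
194 wwwwwwwwwwwwwwwww...........###..++BB...BBBBBBBBBB
195 wwwwwwwwwwwwwwwwwww..........##.+++....BBBBBBBBBBB
196 wwwwwwwwwwwwwwwwwwww............+++....BBBBBBBBBBB
197 wwwwwwwwwwwwwwwwwwwww..................BBBBBBBBBBB
198 wwwwwwwwwwwwwwwwwwwwwww...............+.BBBBBBBBBB
199 wwwwwwwwwwwwwwwwwwwwwwww...............+.BBBBBBBBB
200 wwwwwwwwwwwwwwwwwwwwwwwww................++BBBBBBB
201 wwwwwwwwwwwwwwwwwwwwwwwwwww...............++BBBBBB
202 wwwwwwwwwwwwwwwwwwwwwwwwwwww...............++BBBBB
203 wwwwwwwwwwwwwwwwwwwwwwwwwwwww...............+++B++
[ 428.9 -120.   281.8]
```

```bash
python3 - <<'E'
from h import *
K,T=load('w2');print(K.round(1).tolist()); print('bar depth from width',K[0,0]*14/22.3)
q=lambda p:(T[:3,:3]@np.array(p)+T[:3,3]).round(1)
print('cam coords bar z106 at x480',q([480,-123.5,106]),'tip',q([486,-126,88]))
for z in (80,88,95,106,115,125):print(z,'finger front x486',proj('w2',[486,-126.5,z]).round(1),'35mm px',(proj('w2',[486,-109,z])-proj('w2',[486,-144,z]))[0].round(1))
b=cv2.imread('pics/s2.png')
for v in range(176,204):print(v,[b[v,u].tolist() for u in range(246,258,2)])
# t=0 vs s2: has the bar/lid moved?
a=cv2.imread('pics/sc0.png');
for v in (193,196,199):print([int(x) for x in a[v,256:268].mean(1)],[int(x) for x in b[v,256:268].mean(1)])
E
```

```text
[[309.4, 0.0, 252.0], [0.0, 309.4, 190.7], [0.0, 0.0, 1.0]]
bar depth from width 194.22204299042383
cam coords bar z106 at x480 [   3.1   -7.7 -182.9] tip [   1.4   -9.5 -201.9]
80 finger front x486 [253.2 202. ] 35mm px 51.2
88 finger front x486 [253.3 205.4] 35mm px 53.2
95 finger front x486 [253.3 208.5] 35mm px 55.1
106 finger front x486 [253.4 214. ] 35mm px 58.2
115 finger front x486 [253.5 218.9] 35mm px 61.1
125 finger front x486 [253.5 225. ] 35mm px 64.7
176 [[154, 107, 74], [107, 104, 99], [74, 76, 77], [55, 68, 77], [43, 42, 41], [82, 73, 68]]
177 [[147, 113, 89], [96, 90, 85], [89, 91, 91], [65, 78, 84], [68, 72, 70], [111, 104, 96]]
178 [[121, 102, 92], [87, 86, 81], [104, 112, 109], [85, 93, 96], [88, 93, 94], [121, 116, 109]]
179 [[92, 84, 80], [96, 99, 97], [111, 120, 119], [105, 111, 112], [96, 103, 103], [127, 122, 117]]
180 [[73, 72, 71], [106, 109, 110], [117, 124, 126], [115, 123, 123], [97, 102, 102], [123, 120, 114]]
181 [[59, 55, 55], [112, 117, 116], [119, 126, 126], [116, 124, 123], [97, 102, 102], [124, 120, 114]]
182 [[44, 44, 45], [104, 111, 111], [117, 
[... 1790 characters left out ...]
22], [52, 82, 117], [49, 79, 116], [56, 85, 122], [64, 92, 122]]
201 [[58, 95, 133], [67, 104, 147], [52, 87, 125], [50, 81, 118], [57, 87, 121], [55, 87, 123]]
202 [[64, 103, 145], [70, 116, 161], [60, 98, 137], [54, 83, 120], [55, 87, 124], [49, 84, 118]]
203 [[72, 113, 157], [76, 122, 169], [69, 111, 155], [62, 95, 135], [51, 85, 120], [52, 84, 117]]
[106, 83, 63, 46, 36, 44, 70, 94, 110, 122, 119, 117] [108, 87, 61, 40, 35, 49, 65, 90, 107, 118, 104, 90]
[121, 121, 120, 113, 101, 85, 69, 99, 136, 136, 129, 124] [122, 123, 124, 117, 104, 87, 74, 102, 137, 137, 131, 121]
[99, 111, 118, 121, 122, 121, 121, 124, 122, 122, 120, 121] [101, 111, 122, 125, 124, 123, 124, 125, 124, 121, 123, 122]
```

Both the wrist and scene images put the real fingertips about 24 mm above the reported TCP, just over the bar. I'll open and descend further in checked steps.

Request:
drive_tool([
  [0,0,0,0,0,0],
  [0,0,0,0,0,0],
  [0,0,0,0,0,0],
  [0,0,0.2,0,0,0],
  [0,0,0.2,0,0,0],
  [0,0,0.2,0,0,0],
  [0,0,0.2,0,0,0],
  [0,0,0.2,0,0,0],
], grip=0.3)

```text
time_s: 6.8
ee_pos: [493.5, -126.6, 77.7]
tcp_rot: [-0.0, 0.064, 0.998, -0.0]
force: [-0.3, -0.2, -0.6]
gripper_width: 28.0
grip_force: 0.0
```

Request:
drive_tool([
  [0,0,0.1,0,0,0],
  [0,0,0.1,0,0,0],
  [0,0,0.1,0,0,0],
  [0,0,0.1,0,0,0],
  [0,0,0.1,0,0,0],
  [0,0,0.1,0,0,0],
  [0,0,0.1,0,0,0],
  [0,0,0,0,0,0],
])

```text
time_s: 7.6
ee_pos: [493.5, -126.6, 70.8]
tcp_rot: [-0.0, 0.064, 0.998, -0.0]
force: [-0.5, 0.6, 0.7]
gripper_width: 28.1
grip_force: 0.0
```

Request:
drive_tool([
  [0,0,0,0,0,0],
  [0,0,0,0,0,0],
  [0,0,0,0,0,0],
  [0,0,0,0,0,0],
  [0,0,0,0,0,0],
  [0,0,0,0,0,0],
  [0,0,0,0,0,0],
  [0,0,0,0,0,0],
], grip=0)

```text
time_s: 8.4
ee_pos: [493.6, -125.9, 71.0]
tcp_rot: [-0.0, 0.064, 0.998, 0.0]
force: [0.2, 5.0, 1.5]
gripper_width: 12.9
grip_force: 30.0
```

The bar is gripped (30 N, 12.9 mm). I'll generate the arc rows.

```bash
python3 - <<'E'
import numpy as np
def q(t): e=np.arctan2(28,202)+t; return np.array([-np.cos(e),-np.sin(e)])*20.4
for a,b in [(0,.4),(.4,.8),(.8,1.2),(1.2,1.48),(1.48,1.64),(1.64,1.72),(1.72,1.76),(1.76,1.79)]:
    t=np.linspace(a,b,9);r=np.diff(np.array([q(x) for x in t]).round(2),axis=0).round(2);print(a,b,r.tolist(),(q(b)-q(0)).round(2)*10)
E
```

```text
0 0.4 [[0.17, -1.01], [0.21, -0.99], [0.27, -0.99], [0.31, -0.97], [0.36, -0.95], [0.41, -0.94], [0.46, -0.91], [0.5, -0.89]] [ 26.9 -76.5]
0.4 0.8 [[0.54, -0.86], [0.59, -0.84], [0.63, -0.8], [0.66, -0.77], [0.71, -0.74], [0.74, -0.7], [0.77, -0.66], [0.81, -0.63]] [  81.4 -136.5]
0.8 1.2 [[0.84, -0.58], [0.86, -0.54], [0.89, -0.5], [0.92, -0.45], [0.94, -0.4], [0.95, -0.36], [0.97, -0.31], [0.99, -0.26]] [ 155.  -170.5]
1.2 1.48 [[0.7, -0.15], [0.7, -0.13], [0.7, -0.1], [0.71, -0.08], [0.72, -0.06], [0.71, -0.02], [0.71, -0.01], [0.72, 0.02]] [ 211.6 -175.8]
1.48 1.64 [[0.4, 0.03], [0.41, 0.03], [0.41, 0.04], [0.4, 0.04], [0.41, 0.06], [0.4, 0.06], [0.4, 0.08], [0.4, 0.08]] [ 244.  -171.6]
1.64 1.72 [[0.2, 0.04], [0.2, 0.04], [0.2, 0.05], [0.2, 0.05], [0.19, 0.05], [0.2, 0.05], [0.2, 0.06], [0.19, 0.05]] [ 259.8 -167.6]
1.72 1.76 [[0.1, 0.03], [0.1, 0.03], [0.1, 0.03], [0.09, 0.03], [0.1, 0.03], [0.1, 0.04], [0.09, 0.03], [0.1, 0.03]] [ 267.6 -165.2]
1.76 1.79 [[0.07, 0.03], [0.08, 0.02], [0.07, 0.03], [0.07, 0.02], [0.07, 0.03], [0.07, 0.02], [0.08, 0.03], [0.07, 0.03]] [ 273.3 -163.1]
```

Request:
drive_tool([
  [0,0.17,-1.01,0,0,0],
  [0,0.21,-0.99,0,0,0],
  [0,0.27,-0.99,0,0,0],
  [0,0.31,-0.97,0,0,0],
  [0,0.36,-0.95,0,0,0],
  [0,0.41,-0.94,0,0,0],
  [0,0.46,-0.91,0,0,0],
  [0,0.5,-0.89,0,0,0],
])

```text
time_s: 9.2
ee_pos: [497.0, -99.0, 147.8]
tcp_rot: [0.0, 0.064, 0.998, 0.0]
force: [2.6, 6.0, -4.8]
gripper_width: 13.3
grip_force: 30.0
```

Request:
drive_tool([
  [0,0.54,-0.86,0,0,0],
  [0,0.59,-0.84,0,0,0],
  [0,0.63,-0.8,0,0,0],
  [0,0.66,-0.77,0,0,0],
  [0,0.71,-0.74,0,0,0],
  [0,0.74,-0.7,0,0,0],
  [0,0.77,-0.66,0,0,0],
  [0,0.81,-0.63,0,0,0],
])

```text
time_s: 10.0
ee_pos: [503.8, -45.0, 207.6]
tcp_rot: [-0.0, 0.064, 0.998, 0.0]
force: [2.6, 6.2, -7.6]
gripper_width: 13.3
grip_force: 30.0
```

Request:
drive_tool([
  [0,0.84,-0.58,0,0,0],
  [0,0.86,-0.54,0,0,0],
  [0,0.89,-0.5,0,0,0],
  [0,0.92,-0.45,0,0,0],
  [0,0.94,-0.4,0,0,0],
  [0,0.95,-0.36,0,0,0],
  [0,0.97,-0.31,0,0,0],
  [0,0.99,-0.26,0,0,0],
])

```text
time_s: 10.8
ee_pos: [513.1, 27.7, 241.5]
tcp_rot: [-0.0, 0.064, 0.998, -0.0]
force: [1.6, 3.2, -11.2]
gripper_width: 13.5
grip_force: 30.0
```

Request:
drive_tool([
  [0,0.7,-0.15,0,0,0],
  [0,0.7,-0.13,0,0,0],
  [0,0.7,-0.1,0,0,0],
  [0,0.71,-0.08,0,0,0],
  [0,0.72,-0.06,0,0,0],
  [0,0.71,-0.02,0,0,0],
  [0,0.71,-0.01,0,0,0],
  [0,0.72,0.02,0,0,0],
])

```text
time_s: 11.6
ee_pos: [520.3, 83.9, 246.8]
tcp_rot: [-0.0, 0.064, 0.998, -0.0]
force: [-1.9, 1.3, -4.3]
gripper_width: 13.4
grip_force: 30.0
```

Request:
drive_tool([
  [0,0.4,0.03,0,0,0],
  [0,0.41,0.03,0,0,0],
  [0,0.41,0.04,0,0,0],
  [0,0.4,0.04,0,0,0],
  [0,0.41,0.06,0,0,0],
  [0,0.4,0.06,0,0,0],
  [0,0.4,0.08,0,0,0],
  [0,0,0,0,0,0],
])

```text
time_s: 12.4
ee_pos: [524.0, 112.4, 243.3]
tcp_rot: [-0.0, 0.064, 0.998, 0.0]
force: [-4.3, 2.0, 0.7]
gripper_width: 12.7
grip_force: 30.0
```

Request:
drive_tool([
  [0,0.1,0.02,0,0,0],
  [0,0.1,0.02,0,0,0],
  [0,0.1,0.02,0,0,0],
  [0,0.1,0.02,0,0,0],
  [0,0.1,0.02,0,0,0],
  [0,0.1,0.02,0,0,0],
  [0,0.1,0.03,0,0,0],
  [0,0,0,0,0,0],
])

```text
time_s: 13.2
ee_pos: [524.9, 119.0, 242.0]
tcp_rot: [-0.0, 0.064, 0.998, 0.0]
force: [-5.0, 3.1, 0.6]
gripper_width: 13.1
grip_force: 30.0
```

Request:
drive_tool([
  [0,0.1,0.02,0,0,0],
  [0,0.1,0.02,0,0,0],
  [0,0.1,0.03,0,0,0],
  [0,0.1,0.02,0,0,0],
  [0,0.1,0.03,0,0,0],
  [0,0.1,0.02,0,0,0],
  [0,0.1,0.03,0,0,0],
  [0,0,0,0,0,0],
])

```text
time_s: 14.0
ee_pos: [525.8, 126.0, 240.2]
tcp_rot: [-0.0, 0.064, 0.998, 0.0]
force: [-5.1, 2.7, -0.3]
gripper_width: 13.4
grip_force: 30.0
```

Request:
drive_tool([
  [0,0.1,0.02,0,0,0],
  [0,0.1,0.03,0,0,0],
  [0,0.1,0.03,0,0,0],
  [0,0.1,0.03,0,0,0],
  [0,0.1,0.03,0,0,0],
  [0,0.1,0.03,0,0,0],
  [0,0.1,0.03,0,0,0],
  [0,0,0,0,0,0],
])

```text
time_s: 14.8
ee_pos: [526.5, 131.7, 238.6]
tcp_rot: [-0.0, 0.064, 0.998, -0.0]
force: [-6.6, -0.2, 5.9]
gripper_width: 12.7
grip_force: 30.0
```

Request:
drive_tool([
  [0,0,0,0,0,0],
  [0,0,0,0,0,0],
  [0,0,0,0,0,0],
  [0,0,0,0,0,0],
  [0,0,0,0,0,0],
  [0,0,0,0,0,0],
  [0,0,0,0,0,0],
  [0,0,0,0,0,0],
])

```text
time_s: 15.6
ee_pos: [526.5, 131.6, 238.6]
tcp_rot: [-0.0, 0.064, 0.998, -0.0]
force: [-6.1, -0.5, 4.9]
gripper_width: 13.1
grip_force: 30.0
```

```bash
python3 - <<'E'
from h import *
import re
# predicted angle from measured path: fit circle in (box y, z)
P=np.array([[493.6,-125.9,71],[497,-99,147.8],[503.8,-45,207.6],[513.1,27.7,241.5],[520.3,83.9,246.8],[524,112.4,243.3],[524.9,119,242],[525.8,126,240.2]])
s=env.state();print(s['ee_pos'],s['force'],s['joint_torque'])
y=lambda p:p[...,0]*.1275+p[...,1]*.9918
Q=np.c_[y(P),P[:,2]]
from scipy.optimize import least_squares
r=least_squares(lambda c:np.hypot(Q[:,0]-c[0],Q[:,1]-c[1])-204,[140,60]).x
e=lambda p:np.arctan2(p[2]-r[1],-(y(p)-r[0]))-np.arctan2(28,202)
print(r,[round(float(e(p)),3) for p in P],e(s['ee_pos']),np.hypot(Q[:,0]-r[0],Q[:,1]-r[1])-204, y(np.array([518.5,74.7])))
E
```

```text
[526.45910279 131.63333318 238.60258363] [-6.13381828 -0.5301906   4.91779503] [ 3.98842832e-01 -4.88449252e+01  2.89156951e+00 -2.56617504e+01
  1.98110933e-01 -2.11433128e+00 -1.76849042e-02]
[140.12200256  42.97051693] [0.0, 0.402, 0.801, 1.2, 1.479, 1.621, 1.655, 1.69] 1.7191898130389538 [-0.00949402 -0.05351266  0.02837095  0.06989964  0.04742193 -0.06724252
  0.01517186 -0.06018213] 140.19621
```

Force against the motion rose by about 4.5 N and the grip lags its command by 1.2 mm, so the lid seems to be on the buffer at about 1.72 rad. A 0.4 mm nudge will confirm it.

Request:
drive_tool([
  [0,0.04,0.01,0,0,0],
  [0,0,0,0,0,0],
  [0,0,0,0,0,0],
  [0,0,0,0,0,0],
  [0,0,0,0,0,0],
  [0,0,0,0,0,0],
  [0,0,0,0,0,0],
  [0,0,0,0,0,0],
])

```text
time_s: 16.4
ee_pos: [526.5, 131.8, 238.6]
tcp_rot: [-0.0, 0.064, 0.998, -0.0]
force: [-6.7, -2.5, 6.2]
gripper_width: 12.9
grip_force: 30.0
```

Contact confirmed: force rises with almost no motion. I'll ease back to near-zero push, then release slowly.

Request:
drive_tool([
  [0,-0.03,-0.01,0,0,0],
  [0,-0.03,-0.01,0,0,0],
  [0,-0.02,-0.01,0,0,0],
  [0,0,0,0,0,0],
  [0,0,0,0,0,0],
  [0,0,0,0,0,0],
  [0,0,0,0,0,0],
  [0,0,0,0,0,0],
])

```text
time_s: 17.2
ee_pos: [526.4, 131.5, 238.7]
tcp_rot: [-0.0, 0.064, 0.998, -0.0]
force: [-4.6, 0.3, 2.9]
gripper_width: 12.8
grip_force: 30.0
```

Request:
drive_tool([
  [0,0,0,0,0,0],
  [0,0,0,0,0,0],
  [0,0,0,0,0,0],
  [0,0,0,0,0,0],
  [0,0,0,0,0,0],
  [0,0,0,0,0,0],
  [0,0,0,0,0,0],
  [0,0,0,0,0,0],
], grip=0.28)

```text
time_s: 18.0
ee_pos: [526.7, 131.9, 238.3]
tcp_rot: [0.0, 0.064, 0.998, -0.0]
force: [-0.1, 0.0, 0.1]
gripper_width: 25.9
grip_force: 0.0
```

Request:
drive_tool([
  [0,0,-0.5,0,0,0],
  [0,0,-1,0,0,0],
  [0,0,-2,0,0,0],
  [0,0,-2,0,0,0],
  [0,0,-2,0,0,0],
  [0,0,0,0,0,0],
  [0,0,0,0,0,0],
  [0,0,0,0,0,0],
])

```text
time_s: 18.8
ee_pos: [526.2, 131.8, 312.7]
tcp_rot: [-0.0, 0.064, 0.998, -0.0]
force: [0.3, 0.8, -1.2]
gripper_width: 26.2
grip_force: 0.0
```

```bash
python3 - <<'E'
from h import *
b=snap('scene','s3')['pixels'][90:270,190:350]; snap('top','t3')
cv2.imwrite('pics/s3b.png',cv2.resize(b,(533,600),interpolation=cv2.INTER_CUBIC))
s=env.state();p=s['ee_pos'];print(s['time_s'],p,s['force'])
yw=-.41; t=np.array([505.9,-328.5]);d=t-p[:2];psi=np.pi/2-.128
tx=np.array([np.cos(psi+np.pi/2),np.sin(psi+np.pi/2)]);ty=np.array([np.cos(psi),np.sin(psi)])
print('to spoon tool x,y',d@tx,d@ty,'turn about tool z',-( -.41+.128))
E
```

```text
18.9 [526.27417894 131.77556701 312.53612237] [-0.05566069 -0.66969487 -0.03440902]
to spoon tool x,y -38.54702492586928 -459.1109142947012 turn about tool z 0.282
```

View pics/s3b.png

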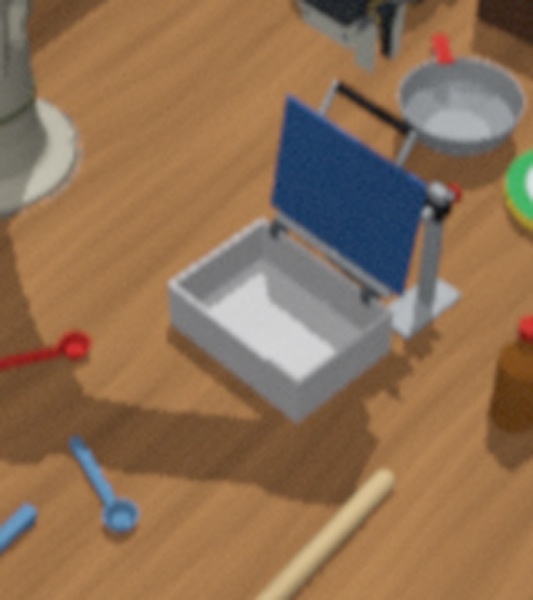

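The lid stays open by itself and rests against the post's buffer, and the box is empty. Next the spoon.

Request:
drive_tool([
  [-0.385,-4.59,0,0,0,0],
  [-0.385,-4.59,0,0,0,0],
  [-0.385,-4.59,0,0,0,0],
  [-0.385,-4.59,0,0,0,0],
  [-0.385,-4.59,0,0,0,0],
  [-0.385,-4.59,0,0,0,0],
  [-0.385,-4.59,0,0,0,0],
  [-0.385,-4.59,0,0,0,0],
], grip=0.45)

```text
time_s: 19.7
ee_pos: [509.9, -237.9, 312.8]
tcp_rot: [-0.0, 0.064, 0.998, 0.0]
force: [0.6, 0.1, -0.3]
gripper_width: 41.9
grip_force: 0.0
```

Request:
drive_tool([
  [-0.385,-4.59,0,0,0,0],
  [-0.385,-4.59,0,0,0,0],
  [0,0,4.5,0,0,0.141],
  [0,0,4.5,0,0,0.141],
  [0,0,4.5,0,0,0],
  [0,0,4.5,0,0,0],
  [0,0,0,0,0,0],
  [0,0,0,0,0,0],
])

```text
time_s: 20.5
ee_pos: [506.0, -328.5, 133.3]
tcp_rot: [-0.001, 0.204, 0.979, 0.0]
force: [0.7, 0.4, 0.6]
gripper_width: 42.0
grip_force: 0.0
```

```bash
python3 - <<'E'
from h import *
a=snap('wrist','w4')['pixels'];snap('scene','s4')
cv2.imwrite('pics/w4b.png',a)
s=env.state();print(s['time_s'],s['ee_pos'],s['tcp_rot'],s['gripper_width'])
for q in([505.9,-328.5,9],[540.7,-343.6,14],[425.2,-293.4,9]): print(proj('w4',q))
E
```

```text
20.6 [ 507.36918232 -329.20317615  135.4164958 ] [ 1.29386657e-03  2.03605688e-01  9.79052019e-01 -4.40346716e-04] 42.11863094030925
[253.33498356 178.14851346]
[253.3279882  214.13057918]
[253.47299404  90.14573513]
```

View pics/w4b.png

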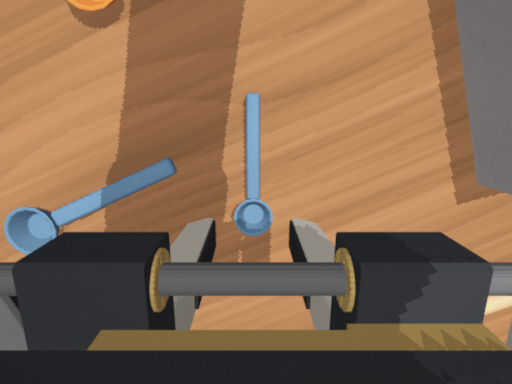

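The wrist view shows the small blue spoon centred: bowl at (253,216), handle end at (253,95), and the fingers symmetric about u≈252. Descending.

Request:
drive_tool([
  [0,0,3,0,0,0],
  [0,0,4,0,0,0],
  [0,0,3,0,0,0],
  [0,0,2,0,0,0],
  [0,0,1,0,0,0],
  [0,0,0.5,0,0,0],
  [0,0,0,0,0,0],
  [0,0,0,0,0,0],
])

```text
time_s: 21.4
ee_pos: [507.2, -328.8, -0.3]
tcp_rot: [0.001, 0.203, 0.979, -0.0]
force: [0.1, -0.1, 0.3]
gripper_width: 41.9
grip_force: 0.0
```

Request:
drive_tool([
  [0,0,0.3,0,0,0],
  [0,0,0.3,0,0,0],
  [0,0,0.3,0,0,0],
  [0,0,0.2,0,0,0],
  [0,0,0.2,0,0,0],
  [0,0,0.2,0,0,0],
  [0,0,0,0,0,0],
  [0,0,0,0,0,0],
])

```text
time_s: 22.2
ee_pos: [506.3, -328.3, -16.7]
tcp_rot: [-0.0, 0.203, 0.979, 0.0]
force: [0.1, 0.4, -0.1]
gripper_width: 41.6
grip_force: 0.0
```

Request:
drive_tool([
  [0,0,0.1,0,0,0],
  [0,0,0.1,0,0,0],
  [0,0,0.1,0,0,0],
  [0,0,0,0,0,0],
  [0,0,0,0,0,0],
  [0,0,0,0,0,0],
  [0,0,0,0,0,0],
  [0,0,0,0,0,0],
])

```text
time_s: 23.0
ee_pos: [506.5, -328.3, -19.6]
tcp_rot: [0.0, 0.203, 0.979, -0.0]
force: [-1.0, -0.4, -0.3]
gripper_width: 41.7
grip_force: 0.0
```

Request:
drive_tool([
  [0,0,0,0,0,0],
  [0,0,0,0,0,0],
  [0,0,0,0,0,0],
  [0,0,0,0,0,0],
  [0,0,0,0,0,0],
  [0,0,0,0,0,0],
  [0,0,0,0,0,0],
  [0,0,0,0,0,0],
], grip=0)

```text
time_s: 23.8
ee_pos: [506.4, -328.2, -19.7]
tcp_rot: [0.0, 0.203, 0.979, 0.0]
force: [0.1, -0.1, -0.4]
gripper_width: 13.6
grip_force: 30.0
```

Spoon held (30 N). Lift, turn to the box axis and carry over.

Request:
drive_tool([
  [0,0,-0.5,0,0,0],
  [0,0,-1.5,0,0,0],
  [0,0,-3,0,0,0],
  [0,0,-3,0,0,0],
  [0,0,-3,0,0,0],
  [0,0,-2,0,0,-0.094],
  [0,0,-1,0,0,-0.094],
  [0,0,0,0,0,-0.094],
])

```text
time_s: 24.6
ee_pos: [507.2, -328.8, 123.5]
tcp_rot: [0.002, 0.062, 0.998, -0.001]
force: [0.6, 0.8, -1.2]
gripper_width: 13.1
grip_force: 30.0
```

Request:
drive_tool([
  [0.1,1.5,0,0,0,0],
  [0.3,3.5,0,0,0,0],
  [0.35,4,0,0,0,0],
  [0.4,4.5,0,0,0,0],
  [0.4,4.5,0,0,0,0],
  [0.35,4,0,0,0,0],
  [0.35,4,0,0,0,0],
  [0.2,2.5,0,0,0,0],
])

```text
time_s: 25.4
ee_pos: [517.5, -38.1, 120.5]
tcp_rot: [-0.0, 0.064, 0.998, 0.001]
force: [0.8, -0.8, -0.7]
gripper_width: 13.1
grip_force: 30.0
```

Request:
drive_tool([
  [0,0,0,0,0,0],
  [0,0,0,0,0,0],
  [0,0,0,0,0,0],
  [0,0,0,0,0,0],
  [0,0,0,0,0,0],
  [0,0,0,0,0,0],
  [0,0,0,0,0,0],
  [0,0,0,0,0,0],
])

```text
time_s: 26.2
ee_pos: [518.4, -42.7, 120.3]
tcp_rot: [0.0, 0.064, 0.998, 0.0]
force: [-0.4, -0.4, -0.9]
gripper_width: 13.7
grip_force: 30.0
```

```bash
python3 - <<'E'
from h import *
a=snap('wrist','w5')['pixels'];b=snap('scene','s5')['pixels'][90:270,190:350]
cv2.imwrite('pics/w5b.png',np.hstack([cv2.resize(a,(400,300)),cv2.resize(b,(400,450),interpolation=cv2.INTER_CUBIC)[75:375]]))
s=env.state();print(s['time_s'],s['ee_pos'],s['tcp_rot'],s['gripper_width'])
E
```

```text
26.3 [518.40265143 -42.53934798 120.32576836] [-3.24830870e-06  6.39098685e-02  9.97955675e-01 -5.55893392e-06] 13.402350168511747
```

View pics/w5b.png

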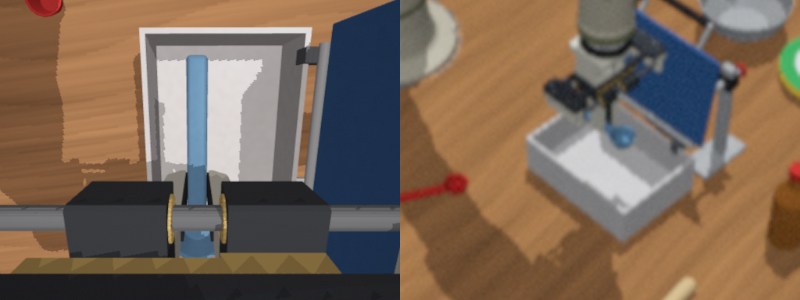

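The spoon hangs level along the box axis, well inside the walls. If the fingers are shorter than stated, the gripper body might reach the wall, so I'll work out its height from the wrist images.

```bash
python3 - <<'E'
from h import *
def inv(f,u,v,dep):
    K,T=load(f); d=np.linalg.inv(K)@[u,v,1]; c=np.array([d[0],-d[1],-d[2]])*dep
    return T[:3,:3].T@(c-T[:3,3])
ee=np.array([507.37,-329.2,135.4])
for n,u,v,dep in [('tip',213,220,179),('tipR',290,220,179),('block L',170,233,86.8),('block R',335,233,86.8),('block outerR',475,233,86.8)]:
    print(n,(inv('w4',u,v,dep)-ee).round(1))
# dark-row profile: block's image edges in w4,w5
for f in('w4','w5'):
    a=cv2.imread(f'pics/{f}.png')
    for v in (236,250): 
        r=a[v].max(1)<75; e=np.flatnonzero(np.diff(r.astype(int))); print(f,v,e.tolist())
E
```

```text
tip [-15.7 -19.1  22. ]
tipR [ 2.  21.7 22. ]
block L [-40.4  -8.8 110.4]
block R [-22.   33.6 110.3]
block outerR [ -6.3  69.6 110.3]
w4 236 [56, 168, 206, 215, 289, 297, 335, 445]
w4 250 [35, 156, 167, 169, 201, 213, 290, 302, 334, 336, 347, 468]
w5 236 [113, 221, 235, 239, 263, 268, 282, 391]
w5 250 [96, 216, 233, 239, 263, 270, 287, 408, 492, 493, 495, 497]
```

The body sits about 88 mm above the fingertips, so it clears the wall. Lowering now.

Request:
drive_tool([
  [0,0,1.5,0,0,0],
  [0,0,2.5,0,0,0],
  [0,0,2.5,0,0,0],
  [0,0,2.5,0,0,0],
  [0,0,2,0,0,0],
  [0,0,1,0,0,0],
  [0,0,0.5,0,0,0],
  [0,0,0.2,0,0,0],
])

```text
time_s: 27.1
ee_pos: [518.5, -42.6, -6.7]
tcp_rot: [0.0, 0.064, 0.998, -0.0]
force: [0.2, -0.0, -1.5]
gripper_width: 13.5
grip_force: 30.0
```

Request:
drive_tool([
  [0,0,0.1,0,0,0],
  [0,0,0.1,0,0,0],
  [0,0,0.1,0,0,0],
  [0,0,0.05,0,0,0],
  [0,0,0,0,0,0],
  [0,0,0,0,0,0],
  [0,0,0,0,0,0],
  [0,0,0,0,0,0],
])

```text
time_s: 27.9
ee_pos: [518.4, -42.5, -10.1]
tcp_rot: [0.0, 0.064, 0.998, -0.0]
force: [0.4, 0.7, -1.7]
gripper_width: 13.2
grip_force: 30.0
```

Request:
drive_tool([
  [0,0,0.05,0,0,0],
  [0,0,0.05,0,0,0],
  [0,0,0.05,0,0,0],
  [0,0,0.05,0,0,0],
  [0,0,0.05,0,0,0],
  [0,0,0.05,0,0,0],
  [0,0,0.05,0,0,0],
  [0,0,0,0,0,0],
])

```text
time_s: 28.7
ee_pos: [518.4, -42.5, -13.7]
tcp_rot: [-0.0, 0.064, 0.998, -0.0]
force: [-0.2, -0.5, -0.8]
gripper_width: 13.4
grip_force: 30.0
```

Request:
drive_tool([
  [0,0,0.03,0,0,0],
  [0,0,0.03,0,0,0],
  [0,0,0.03,0,0,0],
  [0,0,0,0,0,0],
  [0,0,0,0,0,0],
  [0,0,0,0,0,0],
  [0,0,0,0,0,0],
  [0,0,0,0,0,0],
])

```text
time_s: 29.5
ee_pos: [518.5, -42.5, -14.5]
tcp_rot: [0.0, 0.064, 0.998, -0.0]
force: [-0.7, -0.0, -0.6]
gripper_width: 13.7
grip_force: 30.0
```

Request:
drive_tool([
  [0,0,0.02,0,0,0],
  [0,0,0.02,0,0,0],
  [0,0,0.02,0,0,0],
  [0,0,0,0,0,0],
  [0,0,0,0,0,0],
  [0,0,0,0,0,0],
  [0,0,0,0,0,0],
  [0,0,0,0,0,0],
])

```text
time_s: 30.3
ee_pos: [518.5, -42.5, -14.7]
tcp_rot: [0.0, 0.064, 0.998, 0.0]
force: [-1.2, 0.3, 6.1]
gripper_width: 13.7
grip_force: 30.0
```

The spoon is touching the floor (6 N). I'll ease off slightly, release and withdraw.

Request:
drive_tool([
  [0,0,-0.03,0,0,0],
  [0,0,0,0,0,0],
  [0,0,0,0,0,0],
  [0,0,0,0,0,0],
  [0,0,0,0,0,0],
  [0,0,0,0,0,0],
  [0,0,0,0,0,0],
  [0,0,0,0,0,0],
])

```text
time_s: 31.1
ee_pos: [518.5, -42.5, -14.7]
tcp_rot: [0.0, 0.064, 0.998, 0.0]
force: [-0.3, -0.4, 4.4]
gripper_width: 13.6
grip_force: 30.0
```

Request:
drive_tool([
  [0,0,0,0,0,0],
  [0,0,0,0,0,0],
  [0,0,0,0,0,0],
  [0,0,0,0,0,0],
  [0,0,0,0,0,0],
  [0,0,0,0,0,0],
  [0,0,0,0,0,0],
  [0,0,0,0,0,0],
], grip=0.25)

```text
time_s: 31.9
ee_pos: [518.5, -42.5, -14.9]
tcp_rot: [0.0, 0.064, 0.998, -0.0]
force: [-0.3, 0.1, -0.3]
gripper_width: 23.2
grip_force: 0.0
```

Request:
drive_tool([
  [0,0,-0.5,0,0,0],
  [0,0,-1,0,0,0],
  [0,0,-2,0,0,0],
  [0,0,-3,0,0,0],
  [0,0,-3,0,0,0],
  [0,0,-3,0,0,0],
  [0,0,-2,0,0,0],
  [0,0,0,0,0,0],
])

```text
time_s: 32.7
ee_pos: [519.8, -42.5, 133.4]
tcp_rot: [0.003, 0.064, 0.998, 0.0]
force: [-0.5, 0.8, -0.5]
gripper_width: 23.3
grip_force: 0.0
```

Request:
drive_tool([
  [0,-2,-2,0,0,0],
  [0,-3,-2,0,0,0],
  [0,-4,0,0,0,0],
  [0,-4,0,0,0,0],
  [0,-4,0,0,0,0],
  [0,-2,0,0,0,0],
  [0,0,0,0,0,0],
  [0,0,0,0,0,0],
])

```text
time_s: 33.5
ee_pos: [493.8, -230.5, 169.7]
tcp_rot: [-0.0, 0.064, 0.998, 0.0]
force: [-0.4, 1.3, 0.4]
gripper_width: 23.2
grip_force: 0.0
```

```bash
python3 - <<'E'
from h import *
b=snap('scene','s6')['pixels'];t=snap('top','t6')['pixels']
s=env.state();print(s['time_s'],s['ee_pos'],s['force'])
m=((t[...,0]>t[...,2]*1.3)&(t[...,0]>100)).astype(np.uint8)
n,l,st,c=cv2.connectedComponentsWithStats(m)
for i in range(1,n):
    if st[i,4]>15: print(st[i],c[i].round(1),ray('t6',*c[i],14).round(0))
for nm,x in (('bowl',53),('end',-73)):
    P=np.array([518.5+.9918*x-.1275*116,74.7-.1275*x-.9918*116,14]);print(nm,P.round(0),proj('t6',P).round(1))
a=cv2.imread('pics/s3.png').astype(int);d=np.abs(a-b)[100:180,240:320].max(2);print('lid change',(d>40)[0:70,35:75].mean())
E
```

```text
33.6 [ 494.23746726 -229.3905065   169.80717674] [-0.00851683  0.00416213 -0.27181336]
[171 150  14  74 124] [177.6 186.2] [557. 148.  14.]
[228 182  12  42 208] [232.7 198.8] [516. -42.  14.]
[338 210  58  15 377] [372.3 217.3] [ 460. -514.   14.]
[422 228  16  43 238] [430.  244.8] [ 371. -703.   14.]
bowl [556. -47.  14.] [234.5 187.1]
end [431. -31.  14.] [228.9 223.6]
lid change 0.032857142857142856
```

```bash
python3 -c "
from cell import env
print(env.hand_in())"
```

```text
the job is handed in; nothing more can be done
None
```

I handed the job in after about 34 s: the lid stayed open by itself, resting lightly on its buffer, and the blue spoon lies right way up in the box; no verdict came back, and I checked the spoon's final position from camera data, not by viewing a picture.

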